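Set and clamp the sliding stop of a dish-carrier locating plate

TASK

Set up the locating plate on the bench for the next dish carriers: slide the blue stop along its slots until its white line points at the green mark (not the orange one), and only then tighten it by turning the black bar knob clockwise, seen from above, as far as it goes (a bit less than a quarter turn). Let go of everything at the end.

Things in the scene. Friction and masses are not known exactly. Their poses are not given: they have to be found in the camera images.
- stop_grip (a point): Blue upright stop, 84 mm long (x), 14 thick (y), 45 high, on a 5 mm thick slotted steel foot that extends to -y. Point in its middle plane (that of its white line), 15 mm below its top, 46 mm above the bench, 30 mm above the foot. It slides only along its y, either way, 110 mm end to end, friction about 4 N, and stays where left. Pinch it across its thickness from above.
- mark_green: Green mark: two bars, 24 x 8 mm, on both long margins of the fixed aluminium plate (336 x 140 x 10 mm). Origin midway between them, 10 mm above the bench, on the line of the stop's travel; x along the bars, y the sliding direction. The stop is set when stop_grip has the same y in this frame. A like orange mark, 50 mm or more away, is not the one.
- clamp_grip (a point): Black bar knob fixed on the plate, 75 mm or more from the stop's middle plane. Point on its vertical axis, 46 mm above the bench, 13 mm below the bar's top. The bar is 46 mm long (x), 14 thick (y), 34 high; pinch it across its thickness from above. The point turns with it. A low bolt (top 23 mm above the bench) stands 44 mm away.
- clamp (a joint): Angle of the knob in rad: 0 to 0.3 at the start (loose, bar nearly parallel to the stop), grows clockwise seen from above, hard stop at 1.4 (tight). Friction about 0.08 N m; it stays where it is left.

How it is judged:
On the way, in this order (a step that is already met when the one before it is completed fails the run):
1. the stop's white line is within 10 mm of the green mark while the knob is still loose (under 0.6 rad) (y of stop_grip in the frame of mark_green between -0.01 and 0.01 m and value of joint clamp below 0.6 rad), for 0.2 s.
2. the knob is turned tight (over 1.15 rad) with the stop still within 10 mm of the green mark (y of stop_grip in the frame of mark_green between -0.01 and 0.01 m and value of joint clamp above 1.15 rad), for 0.2 s.
At the end, for the whole second after the job is handed in: The stop's white line stands within 10 mm of the green mark along the slots and the knob is tight, turned clockwise to over 1.15 rad of its 1.4 rad (all of step 2); the robot touches nothing.
It also fails if it takes over 38 s, if anything falls off the work surface, if the arm or the gripper's body presses on something with over 40 N, if the wrist force passes 120 N, or if a joint passes its speed limit or range.

ROBOT

A 6-joint arm with a two-finger parallel gripper is mounted at the origin on the work surface. World frame = base frame: x ahead of the robot, y to its left, z up, the work surface at z = 0. Lengths are in m, angles in rad, forces in N, time in s.
With the tool pointing down it reaches from about 0.3 to 0.875 m from the base axis. Payload 6.4 kg.
Tool frame: the origin (TCP) lies between the finger pads; the fingertips stand 25 mm ahead of it and the grasp point (between the pads) lies 6 mm ahead of it; z points along the fingers, y is the line along which they close (so a half turn about z gives the same grasp; the last joint's range is limited). The gripper opens to 85 mm and grips with 20 to 120 N. Pads are 22 mm wide; open, the fingers measure 114 mm over their backs; the gripper's body (76 mm by 85 mm) begins 54 mm behind the grasp point. The pads swing forward as they close: fully open they stand 13 mm farther back than shut.
Start: joints at [1.138, 0.181, 1.607, -0, 1.354, -0.206], TCP at [0.129, 0.56, 0.224] pointing down, gripper open.
Joint ranges: [-2.99, 2.99], [-0.89, 2.07], [0.3, 2.58], [-1.14, 4.28], [0, 2.63], [-3.12, 3.12]. Speed limits (rad/s): [2.57, 2.57, 3.01, 3.14, 3.14, 3.14].

INTERFACE

Orientations are given as a unit quaternion [w, x, y, z].
In Python, from bench import ctrl gives the robot as it stands.
- The arm moves only by the tool servo_tool, never from a script. Its argument "series" is text: rows parted by semicolons, each of 7 numbers parted by spaces: the gripper command: -1 is fully open, 1 is shut, values between are in proportion, then the shift along the tool's x, y, z in m, then the turn, a rotation vector about the tool's x, y, z in degrees. A call has 1 to 12 rows; each row is the pose to reach, as a shift and turn from the pose commanded when the call began, along the tool's axes at that moment; what a row does not reach only later rows make up. A row lasts 1/12 s, in which the tool goes at most 41.7 mm and 7.16 degrees, less where a joint would pass 70% of its speed; a pose out of reach is approached as far as the arm can. A call with a gripper value outside its range is refused whole. The fingers move at their own pace and stop on an object; the grip force is fixed at half the most. Time passes only in rows, so rows that repeat a pose let the fingers close. It gives the time, the measured TCP pose, the force, the opening and the grip force at its end, in the units of the state.
- ctrl.get_obs(): the state, without advancing time (a new reading comes with each control period).
- ctrl.camera(name): name is "side" or "top" or "wrist"; returns a dict with "img" (384x512x3 uint8, red, green, blue), "z_map" (384x512 float32, m along the optical axis (not along the pixel's ray), 0 where there is no reading), "fovy" (degrees; the focal length in pixels is half the picture's height over the tangent of half this angle, whatever the lens; pixels are square), "cx", "cy" (the principal point, pixels), "extrinsics" (4x4, takes a point from camera to world coordinates); the wrist camera has in their place "T_tool_cam" (4x4, takes a point from camera to tool coordinates, whose origin is the TCP and whose axes are the flange's). Camera axes: x right, y down, z forward; pixel columns grow to the right and rows downward; lengths in m; the calibration is good to about 2 mm. A picture is of the moment at which its call begins: read the wrist's pose just before it.
- ctrl.hand_in(): hands the job in; it is judged then, once.
The state is a dict: "time_s": time; "q": joint angles; "dq": joint speeds; "joint_efforts": joint torques, N m; "eef_pos": TCP position; "eef_rot": TCP orientation; "wrist_force": force on the tool from outside, world axes, zero at the start; "torque": the same for the moment, N m; "opening": opening from 0.0 (shut) to 1.0 (fully open); "grasp_force": force on a finger pad.
Only numpy, scipy, OpenCV 4.12 (cv2) and the standard library are available. Lean on these libraries where they do the work, as an engineer would, in place of code of your own. Each camera call takes 0.05 s, during which the arm holds its last target. There are 200 camera calls.

## Working session

There is one attempt and no reset: what is moved stays moved. The work goes in short steps, Python scripts to look and compute and a tool call to move; the robot and the scene stay as the last step left them, time stands still between calls to the robot, and variables do not carry over. Pictures are saved under pics/ and viewed, at most 10 in all, crops included, and the job is handed in when it is done.

Besides the shell and the picture viewer there is one more tool, called after "Emit:" as name(argument=value, ...) on one line, values as JSON. servo_tool: Moves the arm, as the interface text tells. Its arguments: {"type":"object","properties":{"series":{"type":"string"}},"required":["series"]}

```bash
mkdir -p pics; cat > h.py <<'E'
import numpy as np, cv2
from bench import ctrl
def cam(n):
    o=ctrl.get_obs(); c=ctrl.camera(n)
    if n=="wrist":
        w,x,y,z=o["eef_rot"]; from scipy.spatial.transform import Rotation as R
        T=np.eye(4);T[:3,:3]=R.from_quat([x,y,z,w]).as_matrix();T[:3,3]=o["eef_pos"]
        c["E"]=T@c["T_tool_cam"]
    else: c["E"]=np.array(c["extrinsics"])
    c["f"]=192/np.tan(np.radians(c["fovy"])/2)
    return c
def plane(c,uv,z):
    uv=np.atleast_2d(uv).astype(float)
    d=np.c_[(uv[:,0]-c["cx"])/c["f"],(uv[:,1]-c["cy"])/c["f"],np.ones(len(uv))]@c["E"][:3,:3].T
    t=c["E"][:3,3]; return t+d*((z-t[2])/d[:,2])[:,None]
def save(c,n): cv2.imwrite("pics/"+n,c["img"][:,:,::-1])
E
python3 - <<'E'
from h import *
a=cam("top");save(a,"top.png");b=cam("side");save(b,"side.png")
print(ctrl.get_obs()); print(a["E"],a["f"],b["E"])
cv2.imwrite("pics/both.png",cv2.resize(np.vstack([a["img"],b["img"]])[:,:,::-1],(400,600)))
E
```

```text
{'time_s': 0.1, 'q': array([ 1.13770475e+00,  1.81504821e-01,  1.60788818e+00,  2.39420158e-05,
        1.35379670e+00, -2.06316477e-01]), 'dq': array([ 0.00121248, -0.0012612 , -0.00471057,  0.00081361,  0.00122569,
       -0.00034801]), 'joint_efforts': array([ 1.08365130e-04, -4.45875120e+01, -3.52236986e+01, -3.69868858e-04,
        4.18540119e-03, -2.47587883e-05]), 'eef_pos': array([0.12905168, 0.55981914, 0.22286242]), 'eef_rot': array([-2.62060528e-04,  1.13147275e-01,  9.93577907e-01, -7.54388122e-04]), 'wrist_force': array([-0.61004552, -0.20584554,  0.41248611]), 'torque': array([ 0.02919413,  0.0358337 , -0.03052365]), 'grasp_force': 0.0, 'opening': 1.0013951827395537}
[[ 0.01521695 -0.99482375  0.10046966  0.48428847]
 [-0.99979224 -0.01650143 -0.01196608  0.01697372]
 [ 0.01356203 -0.1002667  -0.99486816  0.72036846]
 [ 0.          0.          0.          1.        ]] 487.89129364021875 [[-0.98972391 -0.08941381  0.11158739  0.46546125]
 [-0.14168852  0.71835348 -0.68109665  0.43934434]
 [-0.01925974 -0.68990829 -0.72364053  0.54585105]
 [ 0.          0.          0.          1.        ]]
```

View pics/top.png

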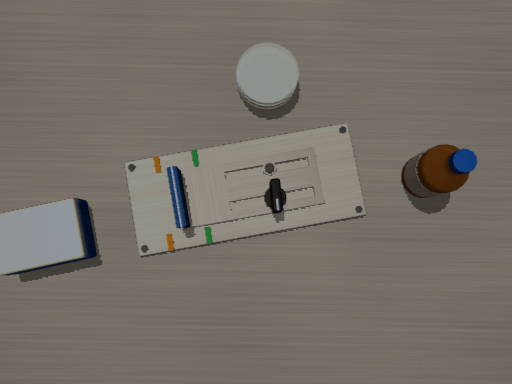

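View pics/side.png

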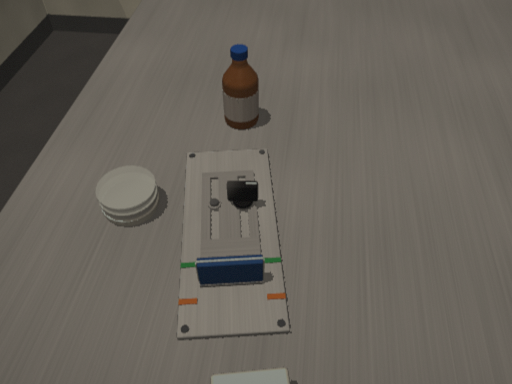

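The top view shows the blue stop at about (178,197), between orange bars (157,165)/(171,242) and green bars (195,158)/(209,235). The knob is at (276,196) and the bolt at (269,168).

```bash
cat > m.py <<'E'
from h import *
def blobs(c,hsvlo,hsvhi,roi,n):
    h=cv2.cvtColor(c["img"],cv2.COLOR_RGB2HSV)
    m=cv2.inRange(h,hsvlo,hsvhi);k=np.zeros_like(m);x0,y0,x1,y1=roi;k[y0:y1,x0:x1]=255;m&=k
    cs=sorted(cv2.findContours(m,cv2.RETR_EXTERNAL,cv2.CHAIN_APPROX_NONE)[0],key=cv2.contourArea)[::-1][:n]
    return cs
def cen(q):
    m=cv2.moments(q);return [m["m10"]/m["m00"],m["m01"]/m["m00"]]
E
python3 - <<'E'
from m import *
c=cam("top");roi=(120,120,370,260)
g=blobs(c,(40,90,50),(85,255,255),roi,2)
G=[plane(c,cen(q),.010)[0] for q in g];print("green",G,[cv2.contourArea(q) for q in g])
o=blobs(c,(3,130,90),(20,255,255),roi,2);O=[plane(c,cen(q),.010)[0] for q in o];print("orange",O)
b=blobs(c,(100,110,40),(130,255,255),roi,2);print("blue",[(cv2.contourArea(q),cen(q),cv2.minAreaRect(q)) for q in b])
k=blobs(c,(0,0,0),(180,255,40),(255,172,300,216),2);print("blk",[(cv2.contourArea(q),cen(q),cv2.minAreaRect(q)) for q in k])
m=np.mean(G,0);M=np.mean(O,0);d=G[0]-G[1];print("mid",m,M,"xdir deg",np.degrees(np.arctan2(d[1],d[0])),np.linalg.norm(d))
zm=c["z_map"];
crop=c["img"][140:250,130:310,::-1];cv2.imwrite("pics/crop.png",cv2.resize(crop,None,fx=4.4,fy=4.4,interpolation=cv2.INTER_CUBIC))
E
```

```text
green [array([0.49338059, 0.07783243, 0.01      ]), array([0.60643189, 0.10029116, 0.01      ])] [68.5, 64.0]
orange [array([0.48204208, 0.1329093 , 0.01      ]), array([0.59569902, 0.15539978, 0.01      ])]
blue [(193.5, [179.59259259259258, 196.52110249784667], ((179.5, 195.99998474121094), (60.66322326660156, 4.2743730545043945), 80.53767395019531)), (123.5, [173.29554655870444, 197.88933873144398], ((173.18919372558594, 197.1351318359375), (60.82761764526367, 2.959181547164917), 80.53767395019531))]
blk [(447.0, [275.1826994780015, 196.20991797166292], ((275.0, 195.5), (33.0, 20.0), 90.0))]
mid [0.54990624 0.08906179 0.01      ] [0.53887055 0.14415454 0.01      ] xdir deg -168.76392854238918 0.11526053372756276
```

View pics/crop.png

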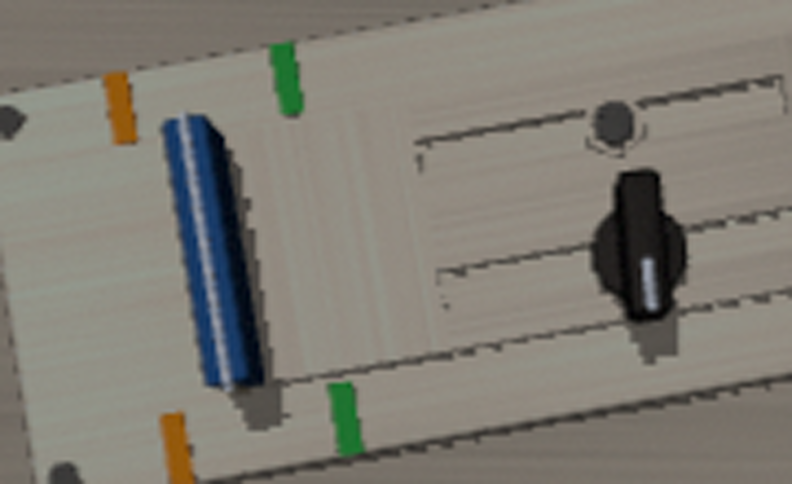

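The crop shows the stop's white line from (186,115) to (228,388), which is centre (177.0,197.0) in the full image. The knob bar runs from (638,172) to (650,318), centre about (276.4,195.7).

```bash
cat > loc.py <<'E'
from m import *
def pts(c):
    z=c["z_map"];v,u=np.indices(z.shape);P=np.stack([(u-c["cx"])/c["f"]*z,(v-c["cy"])/c["f"]*z,z],-1)
    return P@c["E"][:3,:3].T+c["E"][:3,3]
def rect(P,sel):
    q=P[sel][:,:2];(x,y),(a,b),t=cv2.minAreaRect((q*1000).astype(np.float32))
    if a<b:a,b,t=b,a,t+90
    return np.round([x,y,a,b,t],1),len(q)
E
python3 - <<'E'
from loc import *
c=cam("top");P=pts(c)
print("line",plane(c,[[130+186/4.4,140+115/4.4],[130+228/4.4,140+388/4.4],[177.05,197.05]],.061))
print("knob",plane(c,[[130+638/4.4,140+172/4.4],[130+650/4.4,140+318/4.4]],.059))
Z=P[...,2];V,U=np.indices(Z.shape)
print("stop",rect(P,(Z>.053)&(Z<.07)&(abs(U-180)<20)&(abs(V-197)<45)))
print("knob",rect(P,(Z>.052)&(Z<.07)&(abs(U-276)<20)&(abs(V-196)<30)))
print("bolt", plane(c,[130+614/4.4,140+123/4.4],.023))
E
```

```text
line [[0.5849716  0.12471314 0.061     ]
 [0.50085415 0.10915347 0.061     ]
 [0.54279817 0.11688318 0.061     ]]
knob [[ 0.56981613 -0.01563237  0.059     ]
 [ 0.52447415 -0.01985787  0.059     ]]
stop (array([544.1, 118.6,  87.8,  14.5,  11.2]), 675)
knob (array([548.6, -16.9,  45.6,  13.9,   6.1]), 337)
bolt [[ 0.5905502 -0.0093383  0.023    ]]
```

```bash
cat > d.py <<'E'
from loc import *
from scipy.spatial.transform import Rotation as R
def delta(p,ydeg):
    o=ctrl.get_obs();w,x,y,z=o["eef_rot"];T=R.from_quat([x,y,z,w])
    a=np.radians(ydeg);Y=np.array([np.cos(a),np.sin(a),0]);Zt=np.array([0,0,-1.]);X=np.cross(Y,Zt)
    G=R.from_matrix(np.c_[X,Y,Zt])
    print("t",o["time_s"],"pos",o["eef_pos"].round(4),"shift mm",(T.inv().apply(np.array(p)-o["eef_pos"])*1000).round(1),"turn",np.degrees((T.inv()*G).as_rotvec()).round(1),"open",o["opening"],"q",o["q"].round(2))
E
python3 - <<'E'
from d import *
delta([.5435,.1175,.15],101.2)
c=cam("side");P=pts(c);Z=P[...,2];ok=(c["z_map"]>0)&(Z>.07)
P2=P[ok];P2=P2[(P2[:,0]>.1)&(P2[:,0]<.7)&(abs(P2[:,1])<.6)];print(len(P2),P2.max(0),P2.min(0))
c=cam("top");P=pts(c);Z=P[...,2];s=P[200:275,5:95];print("box z",s[...,2].max(),s[s[...,2]>.04].min(0),s[s[...,2]>.04].max(0))
E
```

```text
t 0.2 pos [0.1291 0.56   0.2231] shift mm [-503.3 -337.9   73.4] turn [ -0.1  -0.  -24.2] open 0.998289574240108 q [ 1.14  0.18  1.61 -0.    1.35 -0.21]
1439 [ 0.61641965 -0.20216233  0.15306052] [ 0.5522292  -0.25072637  0.07014422]
box z 0.7203684575587422 [0.43511274 0.01697372 0.04000334] [0.53822304 0.34931291 0.72036846]
```

Emit:
servo_tool(series="-1 -0.503 -0.338 0 0 0 -24.2; -1 -0.503 -0.338 0 0 0 -24.2; -1 -0.503 -0.338 0 0 0 -24.2; -1 -0.503 -0.338 0 0 0 -24.2; -1 -0.503 -0.338 0 0 0 -24.2; -1 -0.503 -0.338 0 0 0 -24.2; -1 -0.503 -0.338 0 0 0 -24.2; -1 -0.503 -0.338 0 0 0 -24.2; -1 -0.503 -0.338 0 0 0 -24.2; -1 -0.503 -0.338 0 0 0 -24.2; -1 -0.503 -0.338 0 0 0 -24.2; -1 -0.503 -0.338 0 0 0 -24.2")

```text
time_s: 1.3
eef_pos: [0.465, 0.2011, 0.224]
eef_rot: [0.0, -0.098, 0.995, 0.0]
wrist_force: [0.2, 0.7, -0.3]
opening: 1.002
grasp_force: 0.0
```

```bash
python3 -c "
from d import *
delta([.5435,.1175,.15],101.2)"
```

```text
t 1.3 pos [0.465  0.2011 0.224 ] shift mm [-60.7 -97.2  74. ] turn [ 0.  0. -0.] open 1.0023361178900911 q [ 0.17  0.03  1.78  0.    1.34 -1.59]
```

Emit:
servo_tool(series="-1 -0.061 -0.097 0.074 0 0 0; -1 -0.061 -0.097 0.074 0 0 0; -1 -0.061 -0.097 0.074 0 0 0; -1 -0.061 -0.097 0.074 0 0 0; -1 -0.061 -0.097 0.074 0 0 0; -1 -0.061 -0.097 0.074 0 0 0")

```text
time_s: 1.8
eef_pos: [0.5422, 0.1197, 0.1495]
eef_rot: [-0.001, -0.097, 0.995, 0.0]
wrist_force: [0.0, -0.5, 0.2]
opening: 1.0
grasp_force: 0.0
```

```bash
python3 - <<'E'
from d import *
delta([.5435,.1175,.052],101.2)
c=cam("wrist");save(c,"w1.png");P=pts(c);Z=P[...,2]
ok=(c["z_map"]>0)&(Z>.055)&(Z<.066)&(abs(P[...,0]-.545)<.06)&(abs(P[...,1]-.118)<.04)
print(rect(P,ok))
for lo,hi,n in (((40,90,40),(85,255,255),"g"),((3,130,80),(20,255,255),"o")):
    for q in blobs(c,lo,hi,(0,0,512,384),2): print(n,cv2.contourArea(q),np.round(cen(q)),plane(c,cen(q),.01).round(4))
E
```

```text
t 1.8 pos [0.5422 0.1197 0.1495] shift mm [-1.  -2.5 97.5] turn [ 0.  -0.1 -0.1] open 0.9999940264214445 q [ 0.    0.22  1.72  0.    1.2  -1.76]
(array([544.4, 118.1,  86.8,  13.9,  11.4]), 1783)
g 199.5 [223. 121.] [[0.494  0.0778 0.01  ]]
g 148.0 [226. 238.] [[0.6063 0.1001 0.01  ]]
o 199.0 [285. 121.] [[0.4826 0.1328 0.01  ]]
o 147.0 [282. 238.] [[0.5955 0.1553 0.01  ]]
```

View pics/w1.png

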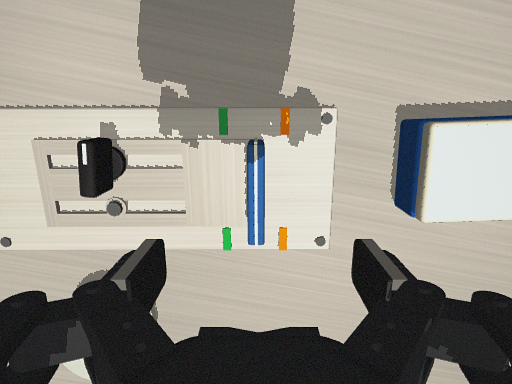

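The wrist view shows the stop at (256,190) midway between the open fingers, with green marks at (223,121)/(226,238) and orange marks to the right. It agrees with the top view.

Emit:
servo_tool(series="-1 0 -0.002 0.04 0 0 0; -1 0 -0.002 0.075 0 0 0; -1 0 -0.002 0.097 0 0 0; -1 0 -0.002 0.097 0 0 0; 1 0 -0.002 0.097 0 0 0; 1 0 -0.002 0.097 0 0 0; 1 0 -0.002 0.097 0 0 0; 1 0 -0.002 0.097 0 0 0; 1 0 -0.002 0.097 0 0 0; 1 0 -0.002 0.097 0 0 0; 1 0 -0.002 0.097 0 0 0; 1 0 -0.002 0.097 0 0 0")

```text
time_s: 2.85
eef_pos: [0.5431, 0.1176, 0.053]
eef_rot: [0.0, -0.098, 0.995, -0.0]
wrist_force: [-1.3, -0.4, 3.4]
opening: -0.001
grasp_force: 1.2
```

```bash
python3 -c "
from d import *
delta([.5435+.0057,.118-.029,.052],101.2);print(ctrl.get_obs()['wrist_force'])
m=np.array([.5501,.0890]);p=ctrl.get_obs()['eef_pos'][:2];print('dist',(m-p)@[.195,-.981])"
```

```text
t 2.85 pos [0.5431 0.1176 0.053 ] shift mm [ -0.4 -29.2   1. ] turn [-0.  0. -0.] open -0.001218272175237734 q [-0.    0.35  1.78 -0.    1.01 -1.77]
[-1.28134027 -0.44769191  3.43581775]
dist 0.0293741263738824
```

The fingers are fully shut, so the stop isn't between them. Looking.

```bash
python3 - <<'E'
from d import *
c=cam("wrist");a=cam("side");t=cam("top")
cv2.imwrite("pics/c2.png",np.hstack([c["img"][::1],a["img"][150:,130:330].repeat(1,0) if 0 else cv2.resize(a["img"][180:340,150:320],(288,384))])[:,:,::-1])
E
```

```text
(no output)
```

View pics/c2.png

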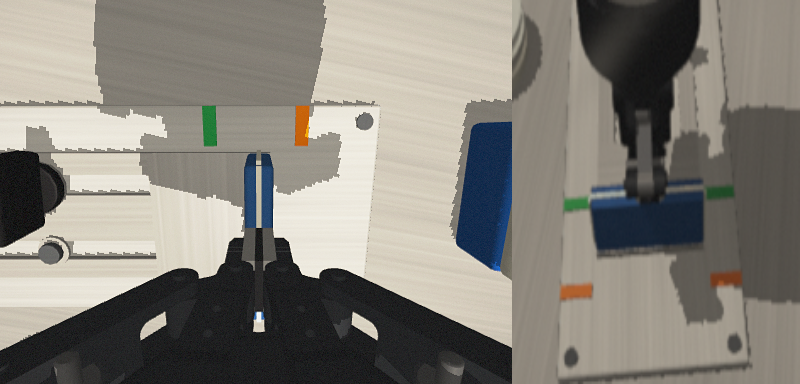

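```bash
python3 - <<'E'
from d import *
a=cam("side");P=pts(a);w=cam("wrist")
# side crop (x,y)-> u=150+(x-512)*170/288, v=180+y*160/384
for x,y in [(645,140),(645,165),(645,185),(645,195),(645,200),(645,210),(645,230),(610,192),(610,230)]:
    u=int(150+(x-512)*170/288);v=int(180+y*160/384);print(x,y,u,v,a["img"][v,u],P[v,u].round(3))
P=pts(w)
for u,v in [(258,180),(258,210),(258,225),(245,240),(270,240),(258,245),(258,260),(250,255),(265,255),(260,320)]: print(u,v,w["img"][v,u],P[v,u].round(3))
print(w["T_tool_cam"].round(3))
i=cv2.resize(a["img"][225:300,190:280],(792,600),interpolation=cv2.INTER_CUBIC)[:,:,::-1]
cv2.imwrite("pics/s3.png",i)
E
```

```text
645 140 228 238 [89 86 83] [0.533 0.16  0.164]
645 165 228 248 [90 87 84] [0.532 0.169 0.159]
645 185 228 257 [82 80 76] [0.531 0.176 0.154]
645 195 228 261 [42 41 39] [0.531 0.177 0.148]
645 200 228 263 [23 22 25] [0.543 0.132 0.074]
645 210 228 267 [21 34 50] [0.545 0.126 0.056]
645 230 228 275 [23 36 54] [0.546 0.125 0.035]
610 192 207 260 [147 155 154] [0.572 0.123 0.062]
610 230 207 275 [25 37 54] [0.572 0.131 0.04 ]
258 180 [197 190 164] [0.51  0.111 0.06 ]
258 210 [192 184 162] [0.524 0.114 0.061]
258 225 [191 185 161] [0.532 0.116 0.059]
245 240 [90 87 81] [0.533 0.11  0.079]
270 240 [86 82 78] [0.531 0.121 0.079]
258 245 [31 30 20] [0.532 0.116 0.084]
258 260 [31 31 27] [0.532 0.116 0.097]
250 255 [85 82 78] [0.533 0.113 0.092]
265 255 [84 84 78] [0.531 0.118 0.093]
260 320 [242 246 246] [0.584 0.127 0.061]
[[-0.    -0.966 -0.259  0.066]
 [ 1.     0.    -0.001  0.001]
 [ 0.001 -0.259  0.966 -0.15 ]
 [ 0.     0.     0.     1.   ]]
```

View pics/s3.png

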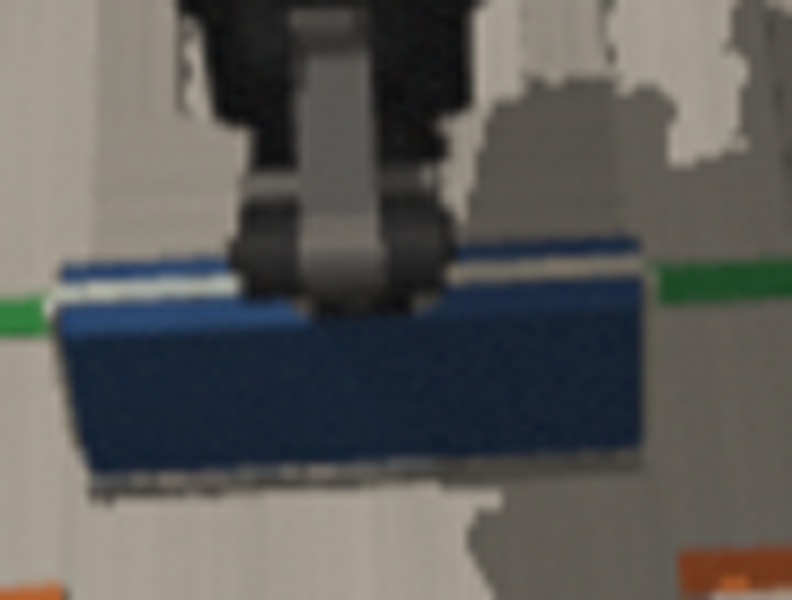

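```bash
python3 - <<'E'
from d import *
w=cam("wrist");P=pts(w)
cv2.imwrite("pics/w4.png",cv2.resize(w["img"][200:330,180:340],(738,600),interpolation=cv2.INTER_CUBIC)[:,:,::-1])
for v in (222,230,234,240,250): print(v,[(u,int(1000*P[v,u,1]),int(1000*P[v,u,2])) for u in range(228,292,4)])
E
```

```text
222 [(228, 99, 15), (232, 102, 15), (236, 104, 15), (240, 107, 14), (244, 109, 15), (248, 110, 60), (252, 112, 60), (256, 114, 59), (260, 116, 61), (264, 118, 59), (268, 120, 59), (272, 122, 59), (276, 130, 9), (280, 133, 9), (284, 135, 8), (288, 138, 9)]
230 [(228, 100, 15), (232, 103, 15), (236, 105, 14), (240, 108, 14), (244, 110, 15), (248, 111, 65), (252, 112, 66), (256, 114, 68), (260, 116, 66), (264, 118, 68), (268, 120, 67), (272, 122, 67), (276, 131, 8), (280, 134, 8), (284, 137, 8), (288, 139, 8)]
234 [(228, 101, 15), (232, 103, 15), (236, 106, 14), (240, 108, 14), (244, 109, 72), (248, 111, 71), (252, 113, 71), (256, 114, 71), (260, 116, 71), (264, 118, 71), (268, 120, 71), (272, 121, 72), (276, 132, 9), (280, 135, 9), (284, 137, 9), (288, 140, 9)]
240 [(228, 101, 15), (232, 104, 70), (236, 106, 69), (240, 108, 69), (244, 109, 78), (248, 111, 78), (252, 113, 79), (256, 114, 79), (260, 116, 77), (264, 118, 78), (268, 119, 78), (272, 121, 78), (276, 124, 68), (280, 126, 68), (284, 128, 69), (288, 141, 9)]
250 [(228, 103, 80), (232, 105, 79), (236, 107, 80), (240, 108, 80), (244, 110, 88), (248, 111, 87), (252, 113, 88), (256, 114, 89), (260, 116, 87), (264, 118, 88), (268, 119, 88), (272, 121, 88), (276, 123, 80), (280, 125, 80), (284, 127, 79), (288, 129, 79)]
```

View pics/w4.png

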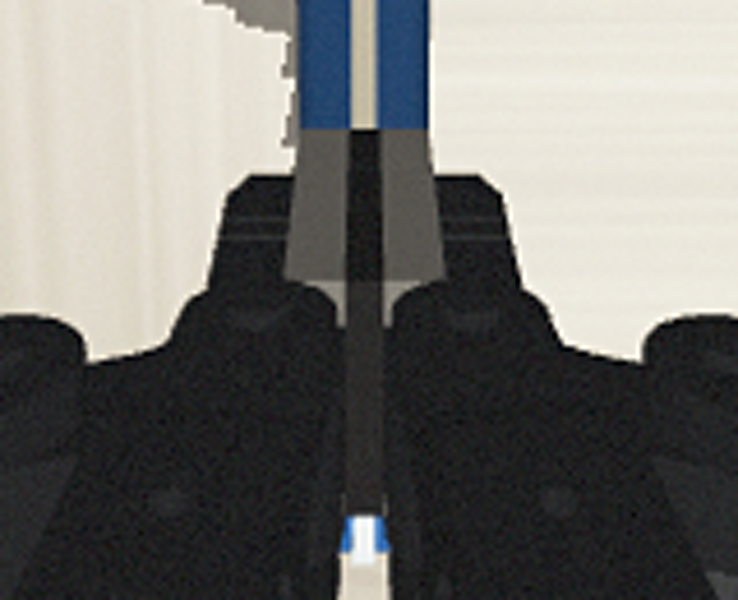

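The pads are shut within the stop's top outline, not straddling it. I'll lift while shut and measure where the tips really are.

Emit:
servo_tool(series="1 0 0 -0.03 0 0 0; 1 0 0 -0.06 0 0 0; 1 0 0 -0.06 0 0 0; 1 0 0 -0.06 0 0 0")

```text
time_s: 3.48
eef_pos: [0.5446, 0.1176, 0.1145]
eef_rot: [0.002, -0.098, 0.995, -0.0]
wrist_force: [-0.2, -0.3, -0.2]
opening: -0.003
grasp_force: 0.0
```

```bash
python3 - <<'E'
from d import *
o=ctrl.get_obs();print(o["eef_pos"],o["opening"],o["wrist_force"])
w=cam("wrist");P=pts(w)
for v in range(170,260,6): print(v,[(int(1000*P[v,u,0]),int(1000*P[v,u,1]),int(1000*P[v,u,2])) for u in (248,258,268)])
a=cam("side")
cv2.imwrite("pics/w5.png",np.hstack([w["img"][100:340,140:380],cv2.resize(a["img"][180:300,170:290],(240,240))])[:,:,::-1])
E
```

```text
[0.54458885 0.11764963 0.11450993] -0.003161382935973964 [-0.22897936 -0.28265479 -0.19056103]
170 [(528, 106, 15), (518, 112, 61), (517, 119, 59)]
176 [(534, 107, 14), (522, 113, 59), (521, 120, 59)]
182 [(538, 108, 14), (526, 114, 60), (525, 120, 58)]
188 [(543, 109, 15), (530, 115, 60), (529, 121, 59)]
194 [(549, 110, 13), (534, 115, 60), (533, 122, 58)]
200 [(553, 110, 15), (538, 116, 60), (538, 123, 57)]
206 [(559, 111, 14), (543, 117, 60), (542, 124, 59)]
212 [(564, 112, 15), (547, 118, 60), (546, 125, 59)]
218 [(569, 113, 15), (551, 119, 61), (551, 126, 58)]
224 [(574, 114, 15), (556, 120, 60), (555, 127, 58)]
230 [(533, 111, 128), (533, 115, 127), (532, 120, 128)]
236 [(533, 111, 136), (532, 115, 136), (532, 120, 135)]
242 [(533, 111, 143), (533, 115, 141), (532, 119, 141)]
248 [(534, 111, 147), (533, 115, 147), (532, 119, 148)]
254 [(533, 111, 153), (533, 115, 152), (532, 119, 153)]
```

View pics/w5.png

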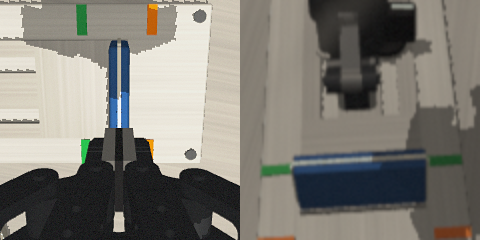

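The shut tips measure z≈0.126 with the TCP at 0.1145, so they sit about 11 mm behind the reported TCP, not 25 mm ahead of it. That is a 36 mm offset from the stated geometry, with no sideways offset. It explains why the fingers closed just above the stop. I'll re-grasp with the TCP at about z = 0.019.

Emit:
servo_tool(series="-1 0 0 0 0 0 0; -1 0 0 0 0 0 0; -1 0 0 0 0 0 0; -1 0 0 0 0 0 0; -1 0 0 0 0 0 0; -1 0 0 0 0 0 0; -1 0 0 0.03 0 0 0; -1 0 0 0.06 0 0 0; -1 0 0 0.08 0 0 0; -1 0 0 0.08 0 0 0")

```text
time_s: 4.42
eef_pos: [0.5392, 0.1175, 0.0283]
eef_rot: [-0.004, -0.098, 0.995, 0.0]
wrist_force: [-1.5, 0.2, -0.1]
opening: 1.002
grasp_force: 0.0
```

```bash
python3 -c "
from d import *
delta([.544,.118,.018],101.2);print(ctrl.get_obs()['wrist_force'])
w=cam('wrist');P=pts(w);k=(w['z_map']>0);k[330:]=0
# finger tips: lowest finger points near pad x
s=k&(abs((P[...,0]-.544)+.2*(P[...,1]-.118))<.02)&(P[...,2]>.02)&(abs(abs((P[...,1]-.118))-.05)<.02);print(np.percentile(P[s][:,2],[0,1,5,20]))"
```

```text
t 4.4167 pos [0.5392 0.1175 0.0283] shift mm [-4.9 -0.5 10.3] turn [ 0.1 -0.5 -0. ] open 1.0023088281108339 q [-0.    0.39  1.78 -0.    0.97 -1.77]
[-1.54132738  0.24848981 -0.10112716]
[0.04761086 0.05097988 0.05657093 0.0705161 ]
```

Emit:
servo_tool(series="-1 0 0 0.014 0 0 0; -1 0 0 0.014 0 0 0; 1 0 0 0.014 0 0 0; 1 0 0 0.014 0 0 0; 1 0 0 0.014 0 0 0; 1 0 0 0.014 0 0 0; 1 0 0 0.014 0 0 0; 1 0 0 0.014 0 0 0; 1 0 0 0.014 0 0 0; 1 0 0 0.014 0 0 0")

```text
time_s: 5.3
eef_pos: [0.5433, 0.1176, 0.0193]
eef_rot: [0.0, -0.098, 0.995, -0.0]
wrist_force: [-2.5, 0.3, 5.6]
opening: 0.158
grasp_force: 59.4
```

Grasped: opening 0.158 is about 13.4 mm, with 59 N of grip. Sliding 29.4 mm toward green.

Emit:
servo_tool(series="1 0 -0.006 0 0 0 0; 1 0 -0.012 0 0 0 0; 1 0 -0.018 0 0 0 0; 1 0 -0.024 0 0 0 0; 1 0 -0.0295 0 0 0 0; 1 0 -0.0295 0 0 0 0; 1 0 -0.0295 0 0 0 0; 1 0 -0.0295 0 0 0 0; 1 0 -0.0295 0 0 0 0")

```text
time_s: 6.05
eef_pos: [0.5491, 0.0884, 0.0193]
eef_rot: [0.0, -0.098, 0.995, -0.0]
wrist_force: [-2.0, -1.5, 5.4]
opening: 0.152
grasp_force: 59.6
```

Emit:
servo_tool(series="-1 0 0 0 0 0 0; -1 0 0 0 0 0 0; -1 0 0 0 0 0 0; -1 0 0 0 0 0 0; -1 0 0 0 0 0 0; -1 0 0 0 0 0 0; -1 0 0 -0.035 0 0 0; -1 0 0 -0.07 0 0 0; -1 0 0 -0.1 0 0 0; -1 0 0 -0.1 0 0 0; -1 0 0 -0.1 0 0 0; -1 0 0 -0.1 0 0 0")

```text
time_s: 7.05
eef_pos: [0.5482, 0.0888, 0.1182]
eef_rot: [-0.0, -0.098, 0.995, 0.0]
wrist_force: [-0.7, 0.5, -0.2]
opening: 1.001
grasp_force: 0.0
```

```bash
python3 - <<'E'
from d import *
w=cam("wrist");P=pts(w);Z=P[...,2];k=w["z_map"]>0
r,n=rect(P,k&(Z>.055)&(Z<.066)&(abs(P[...,0]-.55)<.06)&(abs(P[...,1]-.09)<.035));print("stop",r,n)
G=[plane(w,cen(q),.01)[0] for q in blobs(w,(40,90,40),(85,255,255),(0,0,512,384),2)];print(G)
m=np.mean(G,0);print("err mm",(r[:2]-m[:2]*1000)@[-.195,.981])
kk=k&(Z>.05)&(Z<.066)&(abs(P[...,0]-.5475)<.035)&(abs(P[...,1]+.0175)<.025);print("knob",rect(P,kk))
delta([.548,-.0172,.10],96)
E
```

```text
stop [549.3  88.6  85.9  13.7  11.6] 2239
[array([0.49390348, 0.07764523, 0.01      ]), array([0.61765116, 0.0997076 , 0.01      ])]
err mm 1.1881128755639303
knob (array([548.9, -17. ,  46. ,  14.8,   7.2]), 1503)
t 7.1 pos [0.5477 0.0888 0.1174] shift mm [  20.2 -104.    17.4] turn [ 0.  -0.1  5.2] open 1.0027222732747534 q [-0.05  0.26  1.75  0.    1.14 -1.82]
```

The stop is within about 1 mm of green. Next, the knob.

Emit:
servo_tool(series="-1 0.020 -0.104 0 0 0 5; -1 0.020 -0.104 0 0 0 5; -1 0.020 -0.104 0 0 0 5; -1 0.020 -0.104 0 0 0 5; -1 0.020 -0.104 0 0 0 5; -1 0.020 -0.104 0 0 0 5; -1 0.020 -0.104 0 0 0 5")

```text
time_s: 7.68
eef_pos: [0.5486, -0.016, 0.1178]
eef_rot: [-0.001, -0.055, 0.999, 0.0]
wrist_force: [0.0, 0.6, -0.4]
opening: 0.999
grasp_force: 0.0
```

```bash
python3 - <<'E'
from d import *
w=cam("wrist");P=pts(w);Z=P[...,2];k=w["z_map"]>0
kk=k&(Z>.053)&(Z<.066)&(abs(P[...,0]-.5475)<.035)&(abs(P[...,1]+.0175)<.025);r,n=rect(P,kk);print("knob",r,n)
delta([.5485,-.017,.020],96.5)
E
```

```text
knob [548.7 -17.6  45.5  13.5   6.6] 1184
t 7.7333 pos [ 0.5489 -0.016   0.1181] shift mm [ 0.4 -1.  98.1] turn [ 0.  -0.1 -0.2] open 0.9984018486554693 q [-0.25  0.24  1.76  0.    1.14 -1.93]
```

Emit:
servo_tool(series="-1 0 -0.001 0.035 0 0 0; -1 0 -0.001 0.07 0 0 0; -1 0 -0.001 0.097 0 0 0; -1 0 -0.001 0.097 0 0 0; 1 0 -0.001 0.097 0 0 0; 1 0 -0.001 0.097 0 0 0; 1 0 -0.001 0.097 0 0 0; 1 0 -0.001 0.097 0 0 0; 1 0 -0.001 0.097 0 0 0; 1 0 -0.001 0.097 0 0 0; 1 0 -0.001 0.097 0 0 0; 1 0 -0.001 0.097 0 0 0")

```text
time_s: 8.73
eef_pos: [0.5503, -0.0178, 0.0231]
eef_rot: [0.001, -0.054, 0.999, 0.0]
wrist_force: [-1.8, 3.2, 7.5]
opening: 0.149
grasp_force: 58.7
```

Emit:
servo_tool(series="1 0 0 0 0 0 6; 1 0 0 0 0 0 12; 1 0 0 0 0 0 18; 1 0 0 0 0 0 24; 1 0 0 0 0 0 30; 1 0 0 0 0 0 36; 1 0 0 0 0 0 42; 1 0 0 0 0 0 48; 1 0 0 0 0 0 54; 1 0 0 0 0 0 54; 1 0 0 0 0 0 54")

```text
time_s: 9.65
eef_pos: [0.55, -0.0183, 0.0231]
eef_rot: [0.001, 0.405, 0.914, 0.0]
wrist_force: [-2.4, 1.6, 7.5]
opening: 0.155
grasp_force: 58.8
```

Emit:
servo_tool(series="1 0 0 0 0 0 5; 1 0 0 0 0 0 10; 1 0 0 0 0 0 15; 1 0 0 0 0 0 20; 1 0 0 0 0 0 21; 1 0 0 0 0 0 21; 1 0 0 0 0 0 21; 1 0 0 0 0 0 21")

```text
time_s: 10.32
eef_pos: [0.5499, -0.0183, 0.0232]
eef_rot: [0.0, 0.565, 0.825, 0.0]
wrist_force: [-2.5, 1.1, 8.7]
opening: 0.154
grasp_force: 59.0
```

```bash
python3 -c "
from d import *
o=ctrl.get_obs();delta(o['eef_pos'],21);print(o['wrist_force'],o['torque'])"
```

```text
t 10.3167 pos [ 0.5499 -0.0183  0.0232] shift mm [0. 0. 0.] turn [0.  0.  0.2] open 0.1537683073420152 q [-0.25  0.39  1.8  -0.    0.95 -0.62]
[-2.54361997  1.13804972  8.68558485] [ 0.11733715  0.65983207 -0.07084957]
```

Emit:
servo_tool(series="1 0 0 0 0 0 1; 1 0 0 0 0 0 2; 1 0 0 0 0 0 3; 1 0 0 0 0 0 4; 1 0 0 0 0 0 4; 1 0 0 0 0 0 4")

```text
time_s: 10.82
eef_pos: [0.5499, -0.0183, 0.0232]
eef_rot: [0.001, 0.591, 0.806, -0.0]
wrist_force: [-3.1, 1.1, 7.8]
opening: 0.153
grasp_force: 81.0
```

```bash
python3 -c "
from d import *
o=ctrl.get_obs();delta(o['eef_pos'],17);print(o['wrist_force'],o['torque'])"
```

```text
t 10.8167 pos [ 0.5499 -0.0183  0.0232] shift mm [0. 0. 0.] turn [0.  0.1 0.5] open 0.15262788052827347 q [-0.25  0.39  1.8  -0.    0.95 -0.55]
[-3.10165816  1.10178119  7.78077008] [0.21731136 0.5768737  2.08680302]
```

The moment jumped to 2.1 N m, so the knob is at its hard stop. Releasing and lifting.

Emit:
servo_tool(series="1 0 0 0 0 0 -2; 1 0 0 0 0 0 -2; -1 0 0 0 0 0 -2; -1 0 0 0 0 0 -2; -1 0 0 0 0 0 -2; -1 0 0 0 0 0 -2; -1 0 0 0 0 0 -2; -1 0 0 0 0 0 -2; -1 0 0 -0.035 0 0 -2; -1 0 0 -0.07 0 0 -2; -1 0 0 -0.11 0 0 -2; -1 0 0 -0.15 0 0 -2")

```text
time_s: 11.82
eef_pos: [0.5487, -0.0181, 0.1728]
eef_rot: [-0.001, 0.579, 0.815, -0.0]
wrist_force: [1.4, 0.9, 0.4]
opening: 0.999
grasp_force: 0.0
```

Emit:
servo_tool(series="-1 0 0 -0.03 0 0 0; -1 0 0 -0.03 0 0 0; -1 0 0 -0.03 0 0 0; -1 0 0 -0.03 0 0 0; -1 0 0 -0.03 0 0 0")

```text
time_s: 12.23
eef_pos: [0.5482, -0.0179, 0.1997]
eef_rot: [-0.002, 0.579, 0.815, -0.001]
wrist_force: [0.0, 0.1, -0.1]
opening: 0.999
grasp_force: 0.0
```

```bash
python3 - <<'E'
from d import *
o=ctrl.get_obs();print(o["time_s"],o["eef_pos"],o["wrist_force"],abs(o["dq"]).max())
w=cam("wrist");save(w,"w9.png");P=pts(w);Z=P[...,2];k=w["z_map"]>0
print("knob",rect(P,k&(Z>.05)&(Z<.066)&(abs(P[...,0]-.5475)<.035)&(abs(P[...,1]+.0175)<.03)))
for n in("wrist","side"):
    c=cam(n);P=pts(c);Z=P[...,2];print(n,"stop",rect(P,(c["z_map"]>0)&(Z>.057)&(Z<.066)&(abs(P[...,0]-.55)<.06)&(abs(P[...,1]-.09)<.035)))
E
```

```text
12.2333 [ 0.54818976 -0.01794464  0.19968788] [ 0.00077228  0.09357763 -0.1056109 ] 0.007023289291501604
knob (array([548.8, -17.1,  45.5,  13.9, 111.2]), 670)
wrist stop (array([550.5,  88.9,  85.5,  14.2,  11.2]), 1635)
side stop (array([549.4,  89.2,  86.6,  15.8,  11.3]), 668)
```

View pics/w9.png

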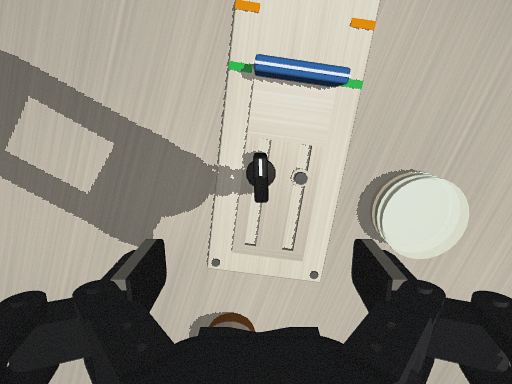

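The picture shows the white line of the stop (302,68) in line with the green bars (236,66)/(355,84). The knob (261,177) has turned 80° (1.4 rad) and the gripper is clear.

```bash
python3 -c "
from bench import ctrl
print(ctrl.hand_in())"
```

```text
the job is handed in; nothing more can be done
None
```

The job is handed in at about 12 s: the stop's white line measured within about 1 mm of the green mark, the knob was tightened to its hard stop (about 1.4 rad), and the gripper is open and clear of everything.

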